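# Lock the bayonet cap on the furnace's vacuum trap

## Robot

A 6-joint arm with a two-finger parallel gripper is mounted at the origin on the work surface. World frame = base frame: x ahead of the robot, y to its left, z up, the work surface at z = 0. Lengths are in m, angles in degrees, forces in N, time in s.
With the tool pointing down it reaches from about 0.375 to 0.975 m from the base axis. Payload 3.8 kg.
Tool frame: the origin (TCP) lies midway between the tips of the shut fingers; the grasp point (between the pads) lies 19 mm behind it; x points along the fingers, y is the direction in which the jaws open and shut, and the axes are right-handed (so a half turn about x gives the same grasp; the last joint's range is limited). The gripper opens to 88 mm and grips with 3 to 60 N. Pads are 18 mm wide; open, the fingers measure 123 mm over their backs; the gripper's body (75 mm by 187 mm) begins 45 mm behind the grasp point.
Start: joints at [67.386, 15.12, 91.902, -0, 72.978, -2.114], TCP at [0.236, 0.632, 0.239] pointing down, gripper open.
Joint ranges: [-150.88, 150.88], [-54.13, 125.18], [17.81, 147.31], [-75.09, 255.09], [0, 152.58], [-146.25, 146.25]. Speed limits (degrees/s): [147.25, 147.25, 180, 180, 180, 180].

## Interface

Orientations are given as [roll, pitch, yaw] about the fixed x, y, z axes, in that order (R = Rz(yaw) Ry(pitch) Rx(roll)).
In Python, from bench import env gives the robot as it stands. Calls block until the motion is done:
- env.move_to(position, orientation): joint-space move of the TCP to a pose.
- env.move_linear(position, attitude=None, speed=0.15, until_force=None): straight line of the TCP; attitude=None keeps the orientation; speed is the mean speed in m/s. With until_force (N) it stops when the force on the tool has changed by that much, and returns True; else False.
- env.move_joints(angles): joint-space move.
- env.move_gripper(opening, strength=None): finger opening in m; strength is the grip in N (None keeps the last); returns when the fingers have stopped.
- env.pause(seconds).
- env.solve_ik(position, orientation): joint angles nearest the present ones, or None.
- env.observe(): the state.
- env.capture(name): name is "scene" or "top" or "wrist"; returns (picture, depth): 384x512x3 uint8, red, green, blue; 384x512 float32, m along the optical axis (not along the pixel's ray), 0 where there is no reading.
- env.camera_params(name): a dict with "fx", "fy", "cx", "cy" (pixels), "distortion" ([k1, k2, p1, p2, k3] as OpenCV has them; the pictures are not rectified), "origin" and "orientation" of the camera in the world; the wrist camera has in their place "mount" (4x4, takes a point from camera to tool coordinates, whose origin is the TCP and whose axes are the tool frame's). Camera axes: x right, y up, looking along -z (the intrinsics and any distortion apply to the point x, -y, -z); pixel columns grow to the right and rows downward; lengths in m; the calibration is good to about 2 mm. A picture is of the moment at which its call begins: read the wrist's pose just before it. camera_params takes no time and is no camera call.
A pose or a line that the arm cannot do raises env.Unreachable and nothing moves.
- env.job_done(): hands the job in, once; it reports no verdict.
Trained networks look in the newest picture that a camera, given by its name, has taken for a name from the list of things; names that differ only in an ending like _2 or _b are one class to them, and where a whole thing is asked for, a point or a joint stands for the part that bears it (a point fixed in the world has none). Each returns a list of dicts, best first, with "confidence" (0 to 1); they miss things now and then, are a little off and sometimes report something else, mostly with a low value. They report only what shows in the picture. A call takes as long as a camera call. They do not tell look-alikes from the thing itself.
- env.outline_of(camera, query): "region" (384x512 bool, what is visible of it) and "rect" ([left, top, right, bottom] in pixels, round what is visible of it).
The state is a dict: "clock": time; "q": joint angles; "joint_vel": joint speeds; "joint_efforts": joint torques, N m; "position": TCP position; "orientation": TCP orientation; "ft_force": force on the tool from outside, world axes, zero at the start; "ft_torque": the same for the moment, N m; "opening": finger opening in m.
Only numpy, scipy, OpenCV 4.12 (cv2) and the standard library are available. Lean on these libraries where they do the work, as an engineer would, in place of code of your own. Each camera call takes 0.05 s, during which the arm holds its last target. There are 200 camera calls.

## Task

Close the furnace's vacuum trap: set the blue bayonet cap into the trap's mouth, feel gently for the two slots, push the cap down against the spring and turn it clockwise (seen from above) to the stop, so that it springs up a little into its lock; then let go. Do not force it: ease off as soon as it resists. Leave the other things on the bench where they are.

Things in the scene. Friction and masses are not known exactly. Their poses are not given: they have to be found in the camera images.
- cap: Loose bayonet cap, 0.13 to 0.23 kg, upright on the bench, 72 mm high. Origin: centre of its underside, z up. A spigot 34 mm across at the foot, widening over 6 mm to 45.6 mm; a blue flange 72 mm across from 29 to 37 mm up; on it a blue grip bar 56 mm long (x), 14 mm thick (y), from 37 to 72 mm up. The same after half a turn.
- cap_grip (a point): Point on the cap's axis in the grip bar, 60 mm above its underside, axes as the cap's: a good place to pinch the bar across its 14 mm.
- cap_lugs (a point): Point on the cap's axis, 9 mm above its underside, level with its two brass lugs. These stick out to opposite sides, along +x and -x (in line with the bar), 10 mm wide, 6 mm high, reaching 30 mm from the axis.
- housing: Fixed white round vacuum trap, 84 mm across, on a 104 mm square foot. Origin: centre of its underside on the bench, z up. A red pointer on its side along +x; a brass pipe stub along +y, reaching 78 mm from the axis, 35 mm up. Over 40 N between cap and trap (all contacts added, spring too) is forcing it. Heights under mouth, plate and lock are those of the cap's underside above this origin.
- mouth (a point): Centre of the trap's mouth, 75 mm up, level with the top of a brass collar with a 48 mm hole and two opposite slots 13 mm wide for the lugs. The collar was clamped by hand: the slots lie along the housing's x axis only to within 0.3 rad either way, which no reading tells. Cap 69 mm up: lugs lie on top of the collar, not in the slots.
- plate (a point): Top centre, at rest, of a sprung plate inside the trap, 64 mm up. A cap in line with the slots drops to 64 mm and meets it; going down takes 4.4 N plus 0.4 N per mm, and it pushes the cap back up if let go. Below 52 mm the lugs are under the collar and the cap can turn clockwise (seen from above), not the other way. At 46 mm the flange bottoms on the collar.
- lock (a point): Where the centre of the cap's underside is when locked: on the trap's axis, 56 mm up. 0.96 rad (55 degrees) clockwise of the slots the lugs meet a hard stop (0.07 rad of play); pockets above them there let the cap spring up from 52 to 56 mm, which locks it. Short of the stop it stays at 52 mm.
- jar: Bystander: glass jar, 60 mm across, 65 mm high; origin at its underside.
- tile: Bystander: white ceramic firing rest, 60 x 50 x 18 mm; origin at its underside.
- blower: Bystander: orange air blower bulb standing on end, 52 mm across, 75 mm high; origin at its underside.
- tweezers: Bystander: steel tweezers lying flat, 130 mm long along x, 6 mm high; origin at the underside's centre.
Things that resemble listed ones, but are neither listed nor needed, are in the scene too. What is meant by the cap is not green, and is the smaller of those in its own colour. What is meant by the housing is not pink, and is the smaller of those in its own colour.

How it is judged:
By the outcome, as a careful person would: the job done as asked, in the order asked, and still so for the second after the job is handed in, with the robot touching nothing.
It also fails if it takes over 66 s, if anything falls off the work surface, if the arm or the gripper's body presses on something with over 40 N, if the wrist force passes 120 N, or if a joint passes its speed limit or range.

## Working session

There is one attempt and no reset: what is moved stays moved. The work goes in short steps, each a Python script; the robot and the scene stay as the last script left them, time stands still between calls to the robot, and variables do not carry over. Pictures are saved under pics/ and viewed, about 8 in all and at most 12, crops included, and the job is handed in when it is done.

```bash
mkdir -p pics; ls
cat > h.py <<'E'
import numpy as np, cv2
from bench import env
from scipy.spatial.transform import Rotation as R
def save(n,im): cv2.imwrite('pics/'+n,np.ascontiguousarray(im[...,::-1]))
def cam(name,obs=None):
    p=env.camera_params(name); K=np.array([[p['fx'],0,p['cx']],[0,p['fy'],p['cy']],[0,0,1]]); D=np.array(p['distortion'],float)
    if 'mount' in p:
        o=obs; T=np.eye(4); T[:3,:3]=R.from_euler('xyz',o['orientation'],degrees=True).as_matrix(); T[:3,3]=o['position']; T=T@np.array(p['mount'])
        return K,D,T[:3,:3],T[:3,3]
    o=np.array(p['orientation'],float)
    M=o if o.shape==(3,3) else R.from_euler('xyz',o,degrees=True).as_matrix()
    return K,D,M,np.array(p['origin'])
def rays(c,uv):
    K,D,M,t=c; n=cv2.undistortPoints(np.asarray(uv,float).reshape(-1,1,2),K,D)[:,0]
    return np.c_[n[:,0],-n[:,1],-np.ones(len(n))]
def pts(c,uv,d): return (rays(c,uv)*np.asarray(d)[:,None])@c[2].T+c[3]
def cloud(c,depth,mask):
    v,u=np.nonzero(mask&(depth>0)); return pts(c,np.c_[u,v],depth[v,u]),np.c_[u,v]
def onz(c,uv,z):
    r=rays(c,uv)@c[2].T; return c[3]+r*((z-c[3][2])/r[:,2])[:,None]
E
python3 - <<'E'
from h import *
ims=[]
for n in('top','scene'):
    im,d=env.capture(n); save(n+'.png',im); c=cam(n); print(n,c[3],c[2].round(2).tolist())
    np.savez(n+'.npz',im=im,d=d)
    for q in('cap','housing','jar','tile','blower','tweezers'):
        for r in env.outline_of(n,q):
            P,_=cloud(c,d,r['region'])
            print(n,q,round(r['confidence'],2),np.array(r['rect']).round().tolist(), P.min(0).round(3),P.max(0).round(3) if len(P) else'', np.median(im[r['region']],0))
    ims.append(im)
o=env.observe();print(o['clock'],o['position'],o['orientation'],o['ft_force'])
E
```

```text
pics
top [ 0.51596683 -0.01204352  1.03692016] [[-0.02, 1.0, -0.06], [-1.0, -0.02, 0.03], [0.02, 0.06, 1.0]]
top cap 0.97 [101.0, 176.0, 148.0, 223.0] [ 0.504  0.225 -0.006] [0.614 0.344 0.108] [ 37.  66. 125.]
top cap 0.81 [165.0, 228.0, 198.0, 258.0] [ 0.409  0.109 -0.004] [0.485 0.186 0.078] [ 50. 104.  63.]
top cap 0.68 [177.0, 179.0, 204.0, 206.0] [0.535 0.092 0.032] [0.603 0.159 0.077] [ 46.  73. 127.]
top cap 0.38 [110.0, 138.0, 128.0, 155.0] [0.663 0.278 0.021] [0.71  0.321 0.078] [118.5  61.   28. ]
top housing 0.95 [346.0, 177.0, 417.0, 254.0] [ 0.413 -0.447 -0.003] [ 0.595 -0.25   0.106] [71. 67. 65.]
top housing 0.74 [256.0, 250.0, 316.0, 301.0] [ 0.3   -0.179 -0.003] [ 0.419 -0.04   0.081] [137.  90. 109.]
top housing 0.64 [269.0, 175.0, 323.0, 231.0] [ 0.476 -0.206 -0.004] [ 0.603 -0.065  0.081] [85. 82. 74.]
top jar 0.65 [228.0, 108.0, 251.0, 132.0] [ 0.72  -0.025 -0.003] [0.781 0.032 0.07 ] [131. 132. 135.]
top tile 0.82 [220.0, 253.0, 240.0, 277.0] [ 0.362  0.003 -0.   ] [0.424 0.055 0.022] [153. 150. 152.]
top blower 0.79 [107.0, 134.0, 126.0, 156.0] [ 0.663  0.277 
[... 942 characters left out ...]
0.207 -0.003] [ 0.605 -0.065  0.08 ] [70. 69. 68.]
scene housing 0.83 [111.0, 258.0, 187.0, 350.0] [ 0.437 -0.439 -0.001] [ 0.595 -0.254  0.105] [71. 71. 72.]
scene jar 0.88 [324.0, 204.0, 350.0, 242.0] [ 0.722 -0.027 -0.001] [0.78  0.054 0.07 ] [133.  144.5 146. ]
scene tile 0.74 [189.0, 143.0, 224.0, 170.0] [0.361 0.001 0.003] [0.424 0.054 0.022] [183. 183. 175.]
scene blower 0.6 [346.0, 111.0, 364.0, 132.0] [0.666 0.275 0.007] [0.71  0.316 0.066] [117.5  62.   31. ]
scene tweezers 0.74 [240.0, 307.0, 250.0, 370.0] [ 0.647 -0.354 -0.   ] [ 0.722 -0.246  0.011] [122. 126. 129.]
0.7 [0.23640131 0.63227034 0.23878276] [95.36581448 89.99275507 74.86404069] [-0.34644371 -0.1170985  -0.66559043]
```

Run:
```python
from h import *
im=np.load('top.npz')['im']
a=cv2.resize(im[100:310,95:425],None,fx=2.4,fy=2.4,interpolation=cv2.INTER_CUBIC)
save('c1.png',a)
```

```text
(no output)
```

View pics/c1.png

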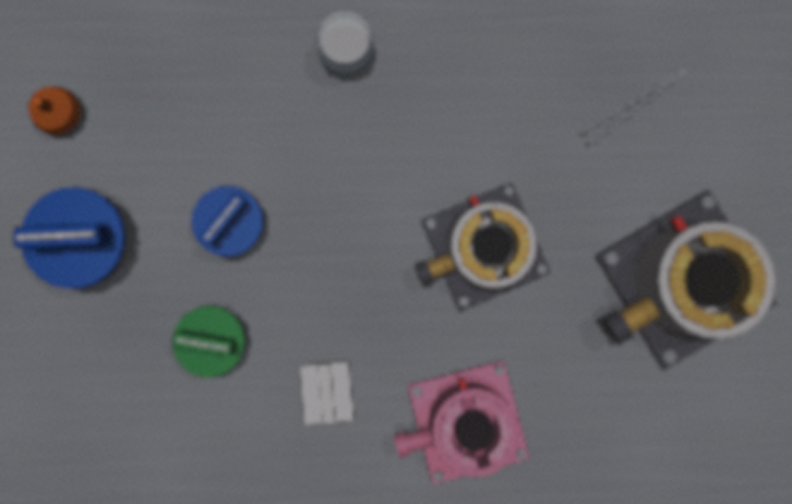

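Look-alikes (crop pixels): caps are large blue (72,238), small blue (228,221) and green (209,342), so I choose the small blue. Traps are small white (492,243), large white (716,280) and pink (474,432), so I choose the small white. Next are close wrist views of both.

```bash
cat >> h.py <<'E'
def down(a):
    "tool pointing down, jaw axis at world angle a (deg)"
    x=np.array([0,0,-1.]); y=np.array([np.cos(np.radians(a)),np.sin(np.radians(a)),0]); 
    return R.from_matrix(np.c_[x,y,np.cross(x,y)]).as_euler('xyz',degrees=True)
def jaw():
    y=R.from_euler('xyz',env.observe()['orientation'],degrees=True).as_matrix()[:,1]; return np.degrees(np.arctan2(y[1],y[0]))
E
python3 - <<'E'
from h import *
m=np.array(env.camera_params('wrist')['mount']); print(m.round(3).tolist(), jaw())
def cand(xy,z,a):
    # place tcp so that the camera looks at xy, height 0.05
    Rm=R.from_euler('xyz',down(a),degrees=True).as_matrix(); o=Rm@m[:3,3]; v=Rm@m[:3,:3]@[0,0,-1]
    s=(0.06-(z+o[2]))/v[2]; off=o+s*v
    return np.array([xy[0]-off[0],xy[1]-off[1],z])
for n,xy in(('cap',(.57,.125)),('housing',(.535,-.14))):
    best=None
    for a in range(-180,180,30):
        p=cand(xy,.25,a); q=env.solve_ik(p,down(a))
        if q is not None:
            s=np.abs(np.array(q)-env.observe()['q']).max()
            if best is None or s<best[0]: best=(s,a,p)
    print(n,best); env.move_to(best[2],down(best[1])); env.pause(.2)
    o=env.observe(); im,d=env.capture('wrist'); c=cam('wrist',o)
    np.savez('w_'+n+'.npz',im=im,d=d,M=c[2],t=c[3]); save('w_'+n+'.png',im)
    for r in env.outline_of('wrist',n):
        P,_=cloud(c,d,r['region']); print(r['confidence'],r['rect'],P.min(0).round(4),P.max(0).round(4))
        np.save('reg_'+n+'.npy',r['region'])
    print(o['clock'])
a=np.vstack([0*0+np.load('w_cap.npz')['im'],np.load('w_housing.npz')['im']])
save('w2.png',cv2.resize(a,None,fx=.78,fy=.78,interpolation=cv2.INTER_AREA))
E
```

```text
[[-0.001, 0.265, -0.964, -0.146], [1.0, 0.001, -0.0, 0.001], [0.001, -0.964, -0.265, -0.067], [0.0, 0.0, 0.0, 1.0]] 69.4982261659303
cap (np.float64(54.97969916219535), 0, array([0.56921269, 0.15070127, 0.25      ]))
0.83 [197.3, 19.0, 283.9, 118.4] [ 0.4972  0.2258 -0.0021] [0.6104 0.342  0.1046]
0.66 [136.7, 154.3, 187.7, 209.4] [ 4.114e-01  1.111e-01 -3.000e-04] [0.4854 0.1816 0.0741]
0.57 [223.3, 167.1, 277.4, 216.5] [ 0.5316  0.0877 -0.0017] [0.6106 0.1618 0.0742]
3.0
housing (np.float64(27.109753307729488), -30, array([ 0.5471688, -0.1173484,  0.25     ]))
0.88 [90.1, 187.2, 192.6, 267.5] [ 0.2993 -0.161  -0.0013] [ 0.4209 -0.0389  0.0771]
0.8 [202.6, 143.3, 301.2, 233.8] [ 0.473  -0.2107 -0.0021] [ 0.6061 -0.0638  0.0772]
0.74 [239.2, 255.2, 345.0, 326.5] [ 0.4095 -0.3957 -0.0011] [ 0.5784 -0.2553  0.1011]
4.35<stdin>:11: UserWarning: Gimbal lock detected. Setting third angle to zero since it is not possible to uniquely determine all angles.
<sys>:0: UserWarning: Gimbal lock detected. Setting third angle to zero since it is not possible to uniquely determine all angles.
```

View pics/w2.png

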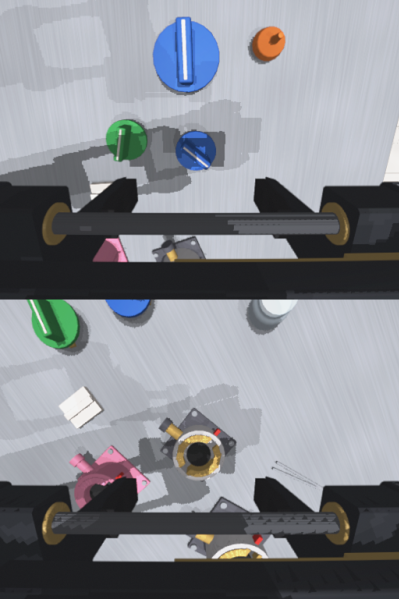

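```bash
cat > fit.py <<'E'
from h import *
from scipy.optimize import least_squares
def circ(P):
    f=lambda p:np.hypot(P[:,0]-p[0],P[:,1]-p[1])-p[2]
    r=least_squares(f,[*P[:,:2].mean(0),.03],loss='soft_l1',f_scale=.001); return r.x
def load(n,w):
    z=np.load(n+'.npz'); 
    if n[0]=='w':
        K,D,_,_=cam('wrist',env.observe()); c=(K,D,z['M'],z['t'])
    else: c=cam(n)
    P,uv=cloud(c,z['d'],np.ones(z['d'].shape,bool)); I=z['im'][uv[:,1],uv[:,0]].astype(int)
    k=np.hypot(P[:,0]-w[0],P[:,1]-w[1])<.062
    return c,P[k],I[k],z['im'],z['d']
if __name__=='__main__':
  for n in('top','scene','w_cap'):
    c,P,I,_,_=load(n,(.57,.125))
    blue=I[:,2]>I[:,0]+30
    B=P[(P[:,2]>.066)&(P[:,2]<.08)]; ctr=B[:,:2].mean(0); u,s,v=np.linalg.svd(B[:,:2]-ctr,full_matrices=False)
    e=(B[:,:2]-ctr)@v.T; mid=ctr+((e.max(0)+e.min(0))/2)@v
    F=P[blue&(P[:,2]>.025)&(P[:,2]<.045)]
    F2=F; 
    # silhouette edge of flange: outermost per angle bin
    c0=mid; an=np.degrees(np.arctan2(*(F2[:,:2]-c0).T[::-1])); rr=np.hypot(*(F2[:,:2]-c0).T)
    E=np.array([F2[k][np.argsort(rr[k])[-2]] for b in range(-180,180,10) for k in [np.nonzero((an>=b)&(an<b+10))[0]] if len(k)>5])
    print(n,len(B),'bar mid',mid.round(4),'mean',ctr.round(4),'ext',np.ptp(e,axis=0).round(4),'ang',np.degrees(np.arctan2(v[0,1],v[0,0])).round(1),'ztop',np.median(B[:,2]).round(4),'flange',circ(E).round(4))
  for n in('top','scene','w_housing'):
    c,P,I,im,d=load(n,(.535,-.14))
    T=P[(P[:,2]>.068)&(P[:,2]<.084)]
    c0=T[:,:2].mean(0)
    for it in range(3):
        an=np.degrees(np.arctan2(*(T[:,:2]-c0).T[::-1])); rr=np.hypot(*(T[:,:2]-c0).T)
        E=[];G=[]
        for b in range(-180,180,10):
            k=np.nonzero((an>=b)&(an<b+10)&(rr<.05))[0]
            if len(k)>3: E.append(T[k[np.argsort(rr[k])[-2]]])
            if len(k)>3: G.append(T[k[np.argsort(rr[k])[1]]])
        x=circ(np.array(E)); c0=x[:2]
    print(n,'rim',x.round(4),'hole',circ(np.array(G)).round(4),'z',np.median(T[:,2]).round(4))
    Q=P; I=I
    H=lambda k:(Q[k][:,:2].mean(0),k.sum())
    red=(I[:,0]>I[:,1]+60)&(I[:,0]>I[:,2]+60)
    ch=I.max(1)-I.min(1)
    pipe=(I[:,0]>I[:,2]+35)&~red&(np.hypot(*(P[:,:2]-c0).T)>.045)&(P[:,2]<.05)
    for nm,k in(('red',red),('pipe',pipe)):
        if k.sum():
            v=np.median(Q[k][:,:2],0)-c0; print('  ',nm,k.sum(),np.degrees(np.arctan2(v[1],v[0])).round(1),np.hypot(*v).round(3))
    # unwrap collar
    th=np.radians(np.arange(0,360,.5)); rad=np.linspace(.018,.045,55)
    X=c0[0]+rad[:,None]*np.cos(th); Y=c0[1]+rad[:,None]*np.sin(th)
    w=np.c_[X.ravel(),Y.ravel(),np.full(X.size,.075)]
    K,D,M,t=c; q=(w-t)@M; q=q*[1,-1,-1]
    uv=cv2.projectPoints(q,np.zeros(3),np.zeros(3),K,D)[0].reshape(*X.shape,2).astype(np.float32)
    U=cv2.remap(im,uv[...,0],uv[...,1],cv2.INTER_CUBIC); save('unw_'+n+'.png',U)
    g=U[(rad>.0255)&(rad<.0295)].astype(float).max(2).mean(0); gs=cv2.GaussianBlur(np.r_[g,g,g][None],(0,0),5)[0][720:1440]
    print('  sym dark at', [(i/2,round(gs[i])) for i in range(720) if gs[i]==gs[np.arange(i-30,i+31)%720].min()], gs.mean().round())
  a=np.vstack([cv2.resize(cv2.imread(f'pics/unw_{n}.png'),(720,165)) for n in('top','scene','w_housing')]); cv2.imwrite('pics/unw.png',a)
E
python3 fit.py
```

```text
top 149 bar mid [0.5699 0.1249] mean [0.5695 0.1249] ext [0.0554 0.014 ] ang 140.6 ztop 0.0724 flange [0.5701 0.1246 0.0344]
scene 131 bar mid [0.5694 0.1245] mean [0.571  0.1225] ext [0.0575 0.0145] ang -39.5 ztop 0.0726 flange [0.57   0.1242 0.0343]
w_cap 500 bar mid [0.5702 0.1262] mean [0.5701 0.1271] ext [0.0555 0.0142] ang -39.8 ztop 0.0717 flange [0.5705 0.1263 0.0353]
top rim [ 0.5406 -0.1395  0.0407] hole [ 0.5401 -0.1397  0.0257] z 0.0751
   red 6 22.0 0.047
   pipe 49 111.1 0.054
  sym dark at [(7.0, 81), (65.5, 150), (92.5, 150), (155.5, 144), (201.0, 78), (267.0, 142), (310.5, 141)] 138.0
scene rim [ 0.5406 -0.1413  0.041 ] hole [ 0.5405 -0.1411  0.0256] z 0.0749
   red 14 21.4 0.047
   pipe 24 109.2 0.06
  sym dark at [(19.5, 58), (101.0, 144), (129.5, 140), (189.0, 60), (259.5, 161), (321.5, 160)] 144.0
w_housing rim [ 0.5408 -0.1391  0.0413] hole [ 0.5406 -0.1392  0.0248] z 0.0741
   red 52 21.7 0.047
   pipe 183 110.4 0.054
  sym dark at [(3.0, 102), (60.5, 214), (129.5, 126), (201.0, 95), (227.5, 127), (309.0, 220)] 164.0
```

View pics/unw.png

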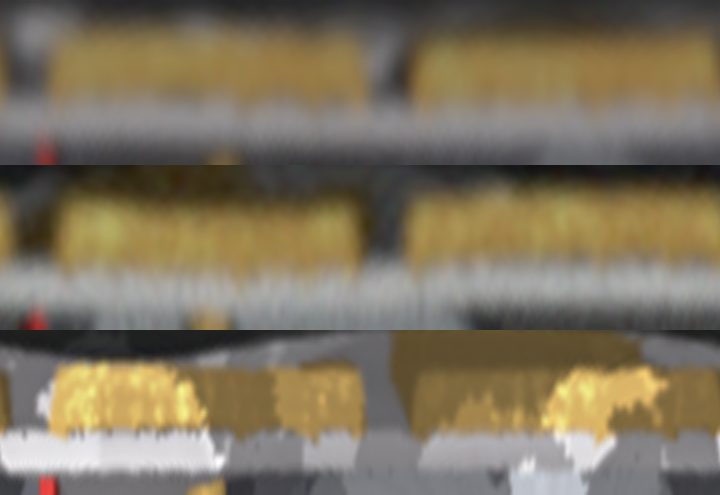

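Slots show as gaps centred near 14° and 194° in world, with the housing's x at 21.7°. So the cap bar needs to go from -39.7° to +14°, then turn to -41°. Next I check IK for both wrist choices and then grasp.

```bash
python3 -W ignore - <<'E'
from h import *
for f in (0,180):
    for xy,z,a in(((.5702,.1253),.041,50.3),((.5407,-.140),.12,104),((.5407,-.140),.09,46)):
        q=env.solve_ik([*xy,z],down(a+f)); print(f,a,None if q is None else np.round(q,1))
# slot centre from yellow edges
im=[cv2.imread(f'pics/unw_{n}.png')[...,::-1].astype(int) for n in('top','scene','w_housing')]
rad=np.linspace(.018,.045,55)
for U in im:
    y=((U[...,0]-U[...,2])/(U.max(2)+1.))[(rad>.026)&(rad<.030)].mean(0)
    s=[]
    for b in(14,194):
        k=np.arange((b-35)*2,(b+35)*2); v=y[k%720]; t=(np.percentile(v,95)+v.min())/2; w=k[v<t]/2; s.append((w.min(),w.max(),w.mean().round(1)))
    print(s)
E
```

```text
0 50.3 [  9.9  16.7 112.8  -0.   50.5 -40.4]
0 104 [ -17.1    8.6  113.     0.    58.4 -121.1]
0 46 [-17.1  10.6 114.3  -0.   55.1 -63.1]
180 50.3 [  9.9  16.7 112.8  -0.   50.5 139.6]
180 104 [-17.1   8.6 113.    0.   58.4  58.9]
180 46 [-17.1  10.6 114.3  -0.   55.1 116.9]
[(np.float64(4.5), np.float64(24.0), np.float64(14.2)), (np.float64(182.0), np.float64(202.0), np.float64(192.0))]
[(np.float64(4.5), np.float64(48.5), np.float64(17.6)), (np.float64(187.5), np.float64(200.5), np.float64(194.0))]
[(np.float64(5.0), np.float64(26.5), np.float64(15.8)), (np.float64(182.5), np.float64(198.0), np.float64(190.2))]
```

```bash
python3 -W ignore - <<'E'
from h import *
env.move_to([.5702,.1253,.13],down(50.3)); env.move_gripper(.045)
env.move_linear([.5702,.1253,.0415],speed=.08,until_force=6)
env.pause(.2); o=env.observe(); print(o['position'],o['ft_force'])
env.move_gripper(.0,strength=35); env.pause(.2); o=env.observe(); print(o['opening'],o['ft_force'],o['position'])
env.move_linear([.5702,.1253,.20],speed=.12); env.pause(.3); o=env.observe(); print(o['opening'],o['ft_force'],o['ft_torque'])
env.move_to([.5407,-.140,.20],down(103.8)); env.pause(.5); o=env.observe(); print(o['opening'],o['ft_force'],o['ft_torque'],o['clock'],o['position'],jaw())
for n in('top','scene'):
    im,d=env.capture(n); np.savez('g_'+n+'.npz',im=im,d=d)
    c=cam(n); r=env.outline_of(n,'cap'); print([(x['confidence'],x['rect']) for x in r])
a=np.load('g_scene.npz')['im'][90:290,130:330]; b=np.load('g_top.npz')['im'][130:280,230:380]
save('g.png',np.hstack([cv2.resize(a,(400,400)),cv2.resize(b,(400,400))]))
E
```

```text
[0.57064453 0.12539101 0.04211116] [-0.17084376  0.26870827 -0.20994051]
0.01383758062960399 [-0.22923212  0.66378599 -0.32092288] [0.57013971 0.12529104 0.04144884]
0.01384651954276108 [ 0.5133193   0.96479324 -1.70553544] [-0.02102308  0.02309557  0.01801138]
0.013896741526112508 [-0.3766349  -0.50364892 -2.59542051] [-0.00615098  0.02012984 -0.03982079] 12.0583 [ 0.54075623 -0.1397816   0.19997797] 103.81892727700024
[(0.96, [101.4, 180.5, 149.0, 219.4]), (0.94, [166.5, 227.2, 198.1, 255.2]), (0.63, [108.0, 137.7, 126.6, 155.1])]
[(0.59, [194.1, 182.1, 232.5, 214.8]), (0.58, [287.1, 79.5, 330.2, 123.8]), (0.57, [239.7, 108.2, 259.9, 137.8])]
```

View pics/g.png

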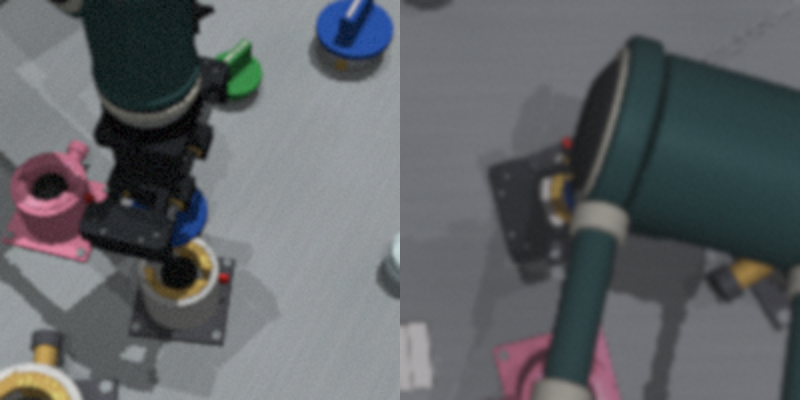

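```bash
python3 -W ignore - <<'E'
from h import *
env.move_linear([.5407,-.140,.1215],speed=.1); env.pause(.3)
o=env.observe(); print(o['ft_force'].round(2) if hasattr(o['ft_force'],'round') else o['ft_force'])
h=env.move_linear([.5407,-.140,.1055],speed=.015,until_force=4)
o=env.observe(); print(h,np.round(o['position'],4),'under',o['position'][2]-.0415,np.round(o['ft_force'],2),np.round(o['ft_torque'],3),o['clock'])
E
```

```text
[-0.06  0.31 -1.97]
False [ 0.5408 -0.14    0.1056] under 0.06409254273519474 [ 0.4  -0.48 -1.74] [ 0.051  0.081 -0.004] 14.7083
```

The cap went straight into the slots, down to 64 mm with no resistance. Now I push it down against the spring.

```bash
python3 -W ignore - <<'E'
from h import *
for u in(.058,.0535,.0505):
    h=env.move_linear([.5407,-.140,u+.0415],speed=.015,until_force=11)
    o=env.observe(); print(h,np.round(o['position'],4),'under',round(o['position'][2]-.0415,4),np.round(o['ft_force'],2),np.round(o['ft_torque'],3),o['opening'],o['clock'])
    if h: break
E
```

```text
False [ 0.541  -0.1401  0.0999] under 0.0584 [-1.6  -0.07  4.97] [ 0.168  0.282 -0.006] 0.013446407851513084 15.2583
False [ 0.5411 -0.1402  0.0956] under 0.0541 [-2.27 -0.32  6.69] [0.154 0.378 0.033] 0.013741924042010712 15.7083
False [ 0.5411 -0.1401  0.0927] under 0.0512 [-1.99  0.77  8.12] [0.208 0.401 0.028] 0.013454413596481214 16.0583
```

```bash
python3 -W ignore - <<'E'
from h import *
p=[.5407,-.140,.0497+.0415]
env.move_linear(p,speed=.01,until_force=6)
for a in(-2,-5,-10,-15,-20,-25,-30,-35,-40,-45,-48,-50,-52):
    env.move_to(p,down(103.8+a)); o=env.observe(); j=jaw()
    print(a,round(j-103.8,2),round(o['position'][2]-.0415,4),np.round(o['ft_force'],1),np.round(o['ft_torque'],2),round(o['clock'],2))
    if abs(o['ft_torque'][2])>.35 or np.linalg.norm(o['ft_force'])>18: print('stop');break
E
```

```text
-2 -2.01 0.0506 [-1.6  0.2  8. ] [ 0.18  0.44 -0.01] 16.56
-5 -5.02 0.0507 [-0.8  0.2  7.3] [ 0.19  0.39 -0.01] 16.81
-10 -10.03 0.0508 [-2.1  0.6  8. ] [ 0.18  0.31 -0.09] 17.06
-15 -15.02 0.0508 [-1.4  0.5  7.9] [ 0.14  0.3  -0.06] 17.31
-20 -20.03 0.0509 [-1.5  0.1  8.3] [ 0.14  0.28 -0.09] 17.56
-25 -25.03 0.0508 [-2.   0.9  8.3] [ 0.13  0.33 -0.1 ] 17.81
-30 -30.03 0.0508 [-1.4  0.5  7.4] [ 0.1   0.3  -0.04] 18.06
-35 -35.02 0.0509 [-0.9 -0.6  7. ] [ 0.12  0.29 -0.02] 18.31
-40 -40.03 0.0508 [-1.5 -1.1  8. ] [ 0.08  0.26 -0.03] 18.56
-45 -45.03 0.0508 [-1.8 -0.4  8.5] [ 0.11  0.22 -0.07] 18.81
-48 -48.02 0.0508 [-1.6  0.4  7.5] [ 0.12  0.32 -0.08] 19.06
-50 -50.01 0.0508 [-1.9 -0.2  7.2] [0.15 0.3  0.03] 19.31
-52 -52.01 0.0508 [-2.1  0.1  8.5] [ 0.14  0.28 -0.04] 19.56
```

```bash
python3 -W ignore - <<'E'
from h import *
p=[.5407,-.140,.0497+.0415]
for a in np.arange(-53,-64,-1.):
    env.move_to(p,down(103.8+a)); env.pause(.05); t=[]
    for _ in range(3): o=env.observe(); t.append(o['ft_torque'][2]); env.pause(.03)
    print(a,round(jaw()-103.8,2),round(o['position'][2]-.0415,4),np.round(o['ft_force'],1),np.round(t,2),round(o['clock'],2))
    if abs(np.mean(t))>.3: print('stop');break
E
```

```text
-53.0 -53.0 0.0508 [-2.   0.3  8. ] [0.   0.02 0.03] 19.93
-54.0 -54.0 0.0508 [-1.3 -0.5  7.4] [0.03 0.03 0.03] 20.32
-55.0 -55.0 0.0507 [-2.4 -0.9  7.4] [ 0.05 -0.01  0.07] 20.73
-56.0 -56.0 0.0508 [-2.2  0.1  8.7] [0.06 0.01 0.01] 21.12
-57.0 -56.98 0.0508 [-1.7 -1.   7.9] [0.15 0.11 0.07] 21.52
-58.0 -57.97 0.0508 [-2.8 -1.   8.6] [0.18 0.24 0.19] 21.93
-59.0 -58.95 0.0508 [-3.8 -0.8  9.3] [0.23 0.21 0.25] 22.32
-60.0 -59.93 0.0507 [-4.7 -1.7  9.4] [0.29 0.3  0.35] 22.73
stop
```

Stop felt at about -57°. I back off slightly to relieve the torque and let it rise gently.

```bash
python3 -W ignore - <<'E'
from h import *
z0=.0415
env.move_to([.5407,-.140,.0497+z0],down(103.8-58)); env.pause(.1)
for u in(.0512,.0522,.0532,.0542,.055):
    h=env.move_linear([.5407,-.140,u+z0],speed=.01,until_force=7); env.pause(.1)
    o=env.observe(); print(h,u,round(o['position'][2]-z0,4),np.round(o['ft_force'],1),np.round(o['ft_torque'],2),round(o['clock'],2))
    if h: break
E
```

```text
False 0.0512 0.0521 [-3.  -1.5  8.4] [-0.21  0.45  0.04] 23.51
False 0.0522 0.053 [-2.3 -1.9  7. ] [-0.25  0.42  0.05] 23.86
False 0.0532 0.054 [-2.  -1.9  7. ] [-0.26  0.47  0.07] 24.21
False 0.0542 0.0549 [-2.3 -0.7  6.4] [-0.27  0.42  0.08] 24.56
False 0.055 0.0557 [-1.4 -0.9  6.8] [-0.29  0.36 -0.02] 24.91
```

It rose past 52 mm with the spring still pushing, so the lugs are in the pockets. Next I let go, retreat and check.

```bash
python3 -W ignore - <<'E'
from h import *
env.move_gripper(.035); env.pause(.2)
o=env.observe(); print(o['ft_force'],o['opening'])
p=[.5407,-.140]
env.move_linear([*p,.20],speed=.12)
env.move_to([.46,.12,.28],down(50)); env.pause(.3)
print(env.observe()['clock'])
for n in('top','scene'):
    im,d=env.capture(n); np.savez('f_'+n+'.npz',im=im,d=d)
import fit
for n in('f_top','f_scene'):
    z=np.load(n+'.npz'); c=cam(n[2:]); P,uv=cloud(c,z['d'],np.ones(z['d'].shape,bool)); I=z['im'][uv[:,1],uv[:,0]].astype(int)
    k=np.hypot(P[:,0]-.5407,P[:,1]+.14)<.05; P=P[k];I=I[k]
    B=P[P[:,2]>.118]; u,s,v=np.linalg.svd(B[:,:2]-B[:,:2].mean(0),full_matrices=False)
    e=(B[:,:2]-B[:,:2].mean(0))@v.T; print(n,len(B),'top z',np.median(B[:,2]),'mid',B[:,:2].mean(0)+((e.max(0)+e.min(0))/2)@v,'ang',np.degrees(np.arctan2(v[0,1],v[0,0])))
    F=P[(P[:,2]>.078)&(P[:,2]<.105)&(I[:,2]>I[:,0]+30)]; print('flange z',np.median(F[:,2]))
a=np.load('f_scene.npz')['im'][60:380,100:380]; b=np.load('f_top.npz')['im'][100:310,95:425]
save('f.png',np.hstack([cv2.resize(a,(350,400)),cv2.resize(b,(450,400))]))
E
```

```text
[-0.39999838 -0.38377328 -0.26019358] 0.03508223193563694
28.0167
f_top 168 top z 0.12865927736085286 mid [ 0.54183371 -0.14040046] ang 136.00115114109587
flange z 0.09379307310155527
f_scene 200 top z 0.1285175911725545 mid [ 0.54166452 -0.14124687] ang -43.99140188991118
flange z 0.09374375805089408
```

View pics/f.png

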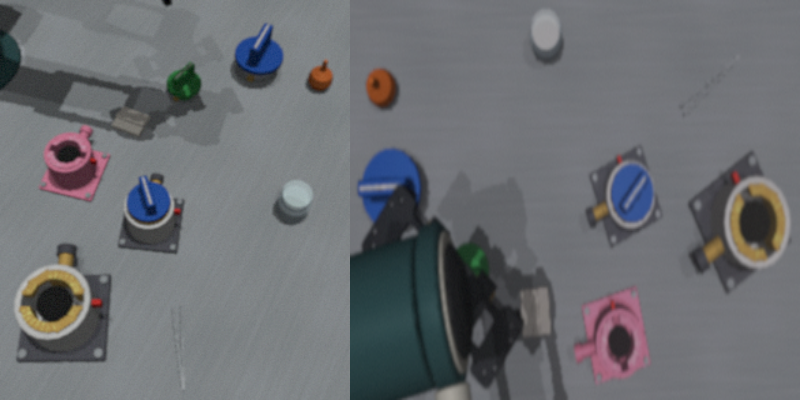

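```bash
python3 -c "
from h import *
env.job_done(); print(env.observe()['clock'])"
```

```text
the job is handed in; nothing more can be done
the job is handed in; nothing more can be done
```

The small blue cap is locked in the small white trap and released. I handed the job in shortly after 28 s on the robot's clock, against the 66 s limit.

- **Insertion:** I set the slots by eye at about 14° in world. The cap dropped to 64 mm with no resistance, so no searching was needed.
- **Turn:** I pushed down to about 50 mm, with about 10 N on the wrist. I turned clockwise and felt the stop from about 57°. The wrist torque reached about 0.35 N·m, then I backed off 2°.
- **Lock:** As I eased up to 55.7 mm the spring was still pushing, so the lugs were in the pockets. I then let go and moved clear.

**Last checks:** After release, the top and scene cameras both put the bar's top at about 128.6 mm, so the underside is at about 56 mm. An unlocked cap would sit at 52 mm. The bar lies at -44°, about 57–58° clockwise of the slots. That agrees with the stop being at 55°, within its play and my slot estimate. The cap's centre is within about 1 mm of the trap's axis.

The other things look unmoved in the last pictures, though the arm hides part of the big blue and green caps in the top view. No check failed. The slot edges read from the three cameras differed by a few degrees before insertion, but the cap went in regardless.

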